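# Close a sample tube carrier: retaining flap, then cover

### The arm

A 6-joint arm with a two-finger parallel gripper is mounted at the origin on a cart in front of the work surface, level with it; the furniture and walls round the work are solid. World frame = base frame: x ahead of the robot, y to its left, z up, the work surface at z = 0. Lengths are in m, angles in rad, forces in N, time in s.
With the tool pointing down it reaches from about 0.3 to 0.875 m from the base axis. Payload 6.4 kg.
Tool frame: the origin (TCP) lies at the centre of the arm's flange, where the gripper is bolted on; the fingertips stand 173 mm ahead of it and the grasp point (between the pads) lies 155 mm ahead of it; z points along the fingers, y is the line along which they close (so a half turn about z gives the same grasp; the last joint's range is limited). The gripper opens to 85 mm and grips with 20 to 120 N. Pads are 22 mm wide; open, the fingers measure 114 mm over their backs; the gripper's body (76 mm by 85 mm) begins 54 mm behind the grasp point. The pads swing forward as they close: fully open they stand 13 mm farther back than shut.
Start: joints at [-1.394, 0.181, 1.607, -0, 1.354, -0.206], TCP at [0.215, -0.533, 0.405] pointing down, gripper open.
Joint ranges: [-2.99, 2.99], [-0.89, 2.07], [0.3, 2.58], [-1.14, 4.28], [0, 2.63], [-3.12, 3.12]. Speed limits (rad/s): [2.57, 2.57, 3.01, 3.14, 3.14, 3.14].

### API

Orientations are given as a unit quaternion [w, x, y, z].
In Python, from bench import get_obs, camera, get_calibration, hand_in gives the robot as it stands. The module is installed in compiled form; this text tells all that it offers.
- The arm moves only by the tool drive_tool, never from a script. Its argument "increments" is a list of rows, each a list of 2 entries, a list of its own where there are three numbers: the shift along the tool's x, y, z normalised to -1 to 1, where 1 is 250 mm, then the turn about the tool's z normalised to -1 to 1, where 1 is 90 degrees. A call has exactly 8 rows; each row is the pose to reach, as a shift and turn from the pose commanded when the call began, along the tool's axes at that moment; what a row does not reach only later rows make up. A row lasts 1/8 s, in which the tool goes at most 62.5 mm and 10.7 degrees, less where a joint would pass 70% of its speed; a pose out of reach is approached as far as the arm can. A call with a number of a shift or a turn outside -1 to 1 is refused whole. A call with a gripper value outside its range is refused whole. "claw" is the closure, from 0 (fully open) to 1 (shut), set as the call begins (left out, the last holds). The fingers move at their own pace and stop on an object; the grip force is fixed at half the most. Time passes only in rows, so rows that repeat a pose let the fingers close, or fill a call up. It gives the time, the measured TCP pose, the force and the opening at its end, in the units of the state.
- get_obs(): the state, without advancing time (a new reading comes with each control period).
- camera(name): name is "side" or "top" or "wrist"; returns the picture (480x640x3 uint8, blue, green, red); there is no depth.
- get_calibration(name): a dict with "K" (3x3 intrinsics, pixels), "origin" and "orientation" of the camera in the world. Camera axes: x right, y down, z forward; pixel columns grow to the right and rows downward; lengths in m; the calibration is good to about 2 mm. A picture is of the moment at which its call begins: read the wrist's pose just before it. get_calibration takes no time and is no camera call; for the wrist camera it gives the pose at the moment of the call.
- hand_in(): hands the job in, once; it reports no verdict.
The state is a dict: "time_s": time; "q": joint angles; "dq": joint speeds; "joint_efforts": joint torques, N m; "eef_pos": TCP position; "eef_rot": TCP orientation; "wrist_force": force on the tool from outside, world axes, zero at the start; "torque": the same for the moment, N m; "opening": opening from 0.0 (shut) to 1.0 (fully open).
Only numpy, scipy, OpenCV 4.12 (cv2) and the standard library are available. Lean on these libraries where they do the work, as an engineer would, in place of code of your own. Each camera call takes 0.05 s, during which the arm holds its last target. There are 200 camera calls.

### The job

Make the tube carrier ready to travel: push its upright orange retaining flap down until it lies flat over the tubes, and only then push the blue hinged cover over and press it fully shut on top. Just push with the fingers; do not pick anything up, leave the tubes lying in the carrier and do not disturb the other things on the cart.

Things in the scene. Friction and masses are not known exactly. Their poses are not given: they have to be found in the camera images.
- carrier: grey open-topped box fixed to the cart top, 130 mm deep (its x) by 170 mm wide (its y) by 62 mm high, walls 6 mm. Origin: centre of its underside; its x axis points from the wall with the flap (near the robot) to the wall with the cover hinge (far), z up. It is turned by up to 0.4 rad about z
- flap (a joint): angle in rad of the orange retaining flap, a plate 98 mm long, 150 mm wide, 4 mm thick, with a tab 40 mm wide reaching 10 mm farther. 0 = flat inside the carrier, top face 50 mm above the carrier's underside (12 mm below the rim); grows as it is raised; 1.57 = upright, stop at 1.65. Stiff hinge: it stays where it is left; 0.4 to 1 N at its edge moves it
- flap_hinge (a point): middle of the flap's hinge line, which runs along the carrier's y, 54 mm to -x of the carrier's origin and 48 mm above its underside
- flap_edge (a point): middle of the flap's free edge where the tab begins, 98 mm from the hinge line, at half thickness
- cover (a joint): angle in rad of the blue cover, a 5 mm plate 142 mm long, 182 mm wide, with a 9 mm skirt below and two 3 mm ribs outside, 65 mm either side of the middle. 0 = shut on the rim, outer face 67 mm above the carrier's underside; grows as it opens; 1.57 = upright, more = leaning away from the robot, stop at 1.9. Stiff hinge: it stays where it is left; 1 to 2.5 N at its edge moves it
- cover_hinge (a point): middle of the cover's hinge line, which runs along the carrier's y, 69 mm to +x of the carrier's origin and 62 mm above its underside; the outer face lies 5 mm off this line. The cover cannot pass through a raised flap
- cover_edge (a point): middle of the cover's free edge on the outer face, 142 mm from the hinge line
- tube_small_orange: capped sample tube with orange cap, 120 mm long, 21 mm thick, lying in the carrier; origin under its middle
- tube_small_blue: capped sample tube with blue cap, 120 mm long, 21 mm thick, lying in the carrier; origin under its middle
- tube_big: thick capped sample tube with blue cap, 105 mm long, 34 mm thick, lying in the carrier; origin under its middle
- dropper_bottle: amber dropper bottle with black cap, 48 mm across, 85 mm high, standing loose; to be left alone. Origin: centre of its underside
- green_tape: roll of green tape, 68 mm across, 18 mm high, loose; to be left alone. Origin: centre of its underside
- timer: white bench timer, 66 x 66 x 20 mm, loose; to be left alone. Origin: centre of its underside
- marker: black marker pen, 130 mm long, 16 mm high, loose; to be left alone. Origin: under its middle
- card_box: small white card box, 40 x 62 x 28 mm, loose; to be left alone. Origin: centre of its underside
Not all that is in view belongs to the job. Leave any green look-alike of the tube_small_blue alone.

How it is judged:
By the outcome, as a careful person would: the job done as asked, in the order asked, and still so for the second after the job is handed in, with the robot touching nothing.
It also fails if it takes over 58 s, if anything falls off the work surface, if the arm or the gripper's body presses on something with over 40 N, if the wrist force passes 120 N, or if a joint passes its speed limit or range.

## Working session

There is one attempt and no reset: what is moved stays moved. The work goes in short steps, Python scripts to look and compute and a tool call to move; the robot and the scene stay as the last step left them, time stands still between calls to the robot, and variables do not carry over. Pictures are saved under pics/ and viewed, on a budget of 10 in all, crops included, one or two more only if the job needs it, and the job is handed in when it is done.

Besides the shell and the picture viewer there is one more tool, called after ">>>" as name(argument=value, ...) on one line, values as JSON. drive_tool: Moves the arm, as the interface text tells. Its arguments: {"type":"object","properties":{"increments":{"type":"array","items":{"type":"array"}},"claw":{"type":"number"}},"required":["increments"]}

```bash
mkdir -p pics
python3 - <<'E'
from bench import *
import cv2,numpy as np
print(get_obs())
for n in("top","side"):
    cv2.imwrite(f"pics/{n}0.png",camera(n)); c=get_calibration(n); print(n,c)
E
```

```text
{'time_s': 0.0, 'q': array([-1.39429390e+00,  1.81594212e-01,  1.60800818e+00, -7.58341666e-06,
        1.35378976e+00, -2.06295753e-01]), 'dq': array([ 0.00064236,  0.00034329,  0.00095177, -0.00168584, -0.00115135,
       -0.00153592]), 'joint_efforts': array([ 1.29570117e-04, -4.44872332e+01, -3.51337659e+01, -1.79707213e-04,
        9.09105496e-03,  1.37815753e-06]), 'eef_pos': array([ 0.2147455 , -0.53312619,  0.40375389]), 'eef_rot': array([-8.99706415e-04,  9.81738490e-01,  1.90233351e-01,  9.70115999e-06]), 'wrist_force': array([-0.15728662, -0.54808062, -0.24523639]), 'torque': array([-0.00396165,  0.02646333, -0.02822621]), 'opening': 0.998477380482971}
top {'K': array([[567.14316801,   0.        , 319.39069571],
       [  0.        , 567.14316801, 240.67566058],
       [  0.        ,   0.        ,   1.        ]]), 'origin': array([ 0.39051526, -0.00877248,  1.24292704]), 'orientation': array([ 0.03477539, -0.69624024,  0.71663893, -0.02165274])}
side {'K': array([[571.09235772,   0.        , 325.54262501],
       [  0.        , 571.09235772, 241.10089467],
       [  0.        ,   0.        ,   1.        ]]), 'origin': array([0.18212003, 0.99607698, 0.78470935]), 'orientation': array([ 0.07053167, -0.13732985,  0.87404926, -0.46065571])}
```

View pics/top0.png

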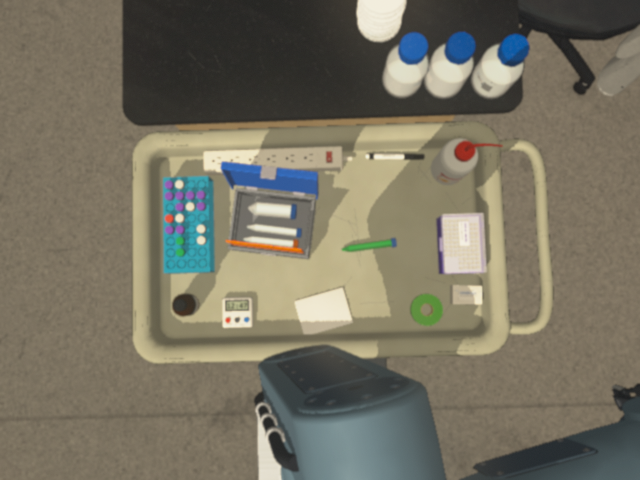

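View pics/side0.png

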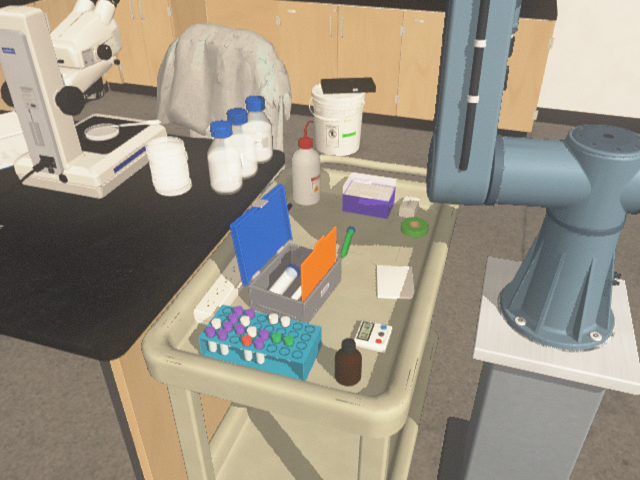

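The top view shows the carrier at about (272,222). The orange flap is seen edge-on at (265,246) and the blue cover at (270,180), leaning away. Possible mix-ups for blue are the bottle caps at (413,47), (460,47) and (514,50), the teal rack at (188,225) and the tube caps in the carrier. For orange they are the red and orange rack caps at (169,218), the red nozzle at (465,150) and the orange tube cap. I choose the plates attached to the grey box: flap (265,246) and cover (270,180).

```bash
cat > h.py <<'E'
from bench import *
import cv2,numpy as np
from scipy.spatial.transform import Rotation as R
def cal(n):
    c=get_calibration(n); q=c["orientation"]; return c["K"],np.array(c["origin"]),R.from_quat([q[1],q[2],q[3],q[0]]).as_matrix()
def ray(n,uv):
    K,o,M=cal(n); d=M@np.linalg.solve(K,[*uv,1]); return o,d/np.linalg.norm(d)
def onz(n,uv,z):
    o,d=ray(n,uv); return o+d*(z-o[2])/d[2]
def proj(n,P):
    K,o,M=cal(n); p=K@(M.T@(np.array(P)-o)); return p[:2]/p[2]
def tri(a,b):
    (o1,d1),(o2,d2)=a,b
    s=np.linalg.lstsq(np.c_[d1,-d2],o2-o1,rcond=None)[0]; p,q=o1+s[0]*d1,o2+s[1]*d2
    return (p+q)/2,np.linalg.norm(p-q)
E
python3 - <<'E'
from h import *
t=cv2.imread("pics/top0.png"); s=cv2.imread("pics/side0.png")
a=cv2.resize(t[155:265,215:330],None,fx=5,fy=5,interpolation=cv2.INTER_CUBIC)
b=cv2.resize(s[180:320,220:355],None,fx=4,fy=4,interpolation=cv2.INTER_CUBIC)
cv2.imwrite("pics/a.png",a[:600,:]);cv2.imwrite("pics/b.png",b)
for n,i in(("top",t),("side",s)):
    h=cv2.cvtColor(i,cv2.COLOR_BGR2HSV)
    for c,lo,hi in(("or",(5,150,120),(18,255,255)),("bl",(105,150,60),(122,255,255))):
        m=cv2.inRange(h,lo,hi)
        cs=[k for k in cv2.findContours(m,0,2)[0] if cv2.contourArea(k)>60]
        for k in cs:
            x=cv2.boundingRect(k)
            if 200<x[0]<345 and x[1]>140: print(n,c,x,cv2.approxPolyDP(k,2.5,True)[:,0].tolist())
E
```

```text
top or (226, 240, 77, 13) [[226, 240], [237, 245], [302, 252], [296, 246], [296, 240], [292, 248]]
top bl (222, 163, 95, 30) [[222, 164], [236, 183], [316, 192], [316, 174], [278, 169], [277, 178], [269, 181], [258, 178], [257, 166]]
side or (301, 226, 35, 75) [[335, 226], [319, 239], [301, 264], [302, 300], [335, 261]]
side bl (230, 185, 62, 100) [[283, 185], [277, 185], [263, 197], [269, 202], [261, 209], [252, 207], [230, 225], [243, 284], [248, 283], [251, 275], [291, 238]]
```

View pics/a.png

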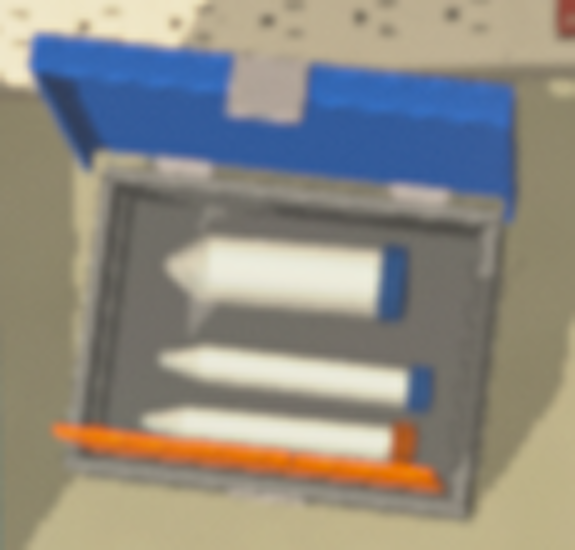

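View pics/b.png

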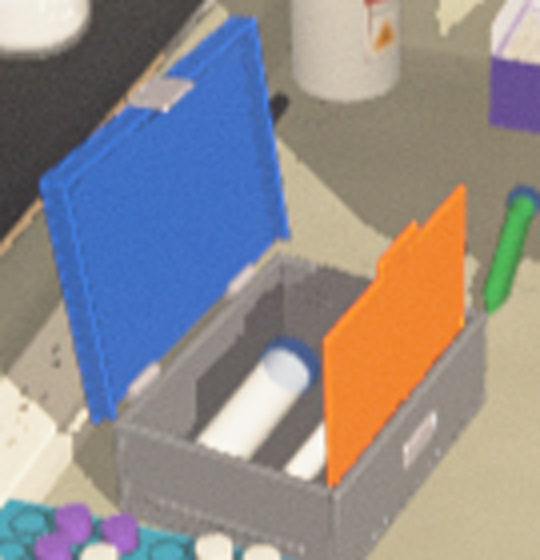

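The crops confirm the choice. Rim corners in the top image are about (236.6,189.4), (315.4,196), (309,258) and (228.6,249). The flap is near upright and the cover leans back with its rib side away from the robot.

Run:
```python
from h import *
c=[(236.6,189.4),(315.4,196),(309,258),(228.6,249)]
P=np.array([onz("top",u,.062) for u in c]); print(P.round(3))
print("sides",[np.linalg.norm(P[i]-P[(i+1)%4]).round(3) for i in range(4)])
x=(P[0]+P[1]-P[2]-P[3])/2; y=(P[0]+P[3]-P[1]-P[2])/2
ax,ay=np.arctan2(x[1],x[0]),np.arctan2(-y[0],y[1]); print("yaw",ax,ay)
yaw=(ax*130+ay*170)/300; o=P.mean(0); o[2]=0; print("centre",o)
# side check of rim corner
ex=np.array([np.cos(yaw),np.sin(yaw),0]); ey=np.array([-ex[1],ex[0],0])
def W(a,b,z): return o+a*ex+b*ey+[0,0,z]
print("near-left proj side",proj("side",W(-.065,.085,.062)),"meas (303,302)", "far-left",proj("side",W(.065,.085,.062)),"(250,287)")
def L(p): d=p-o; return np.array([d@ex,d@ey,d[2]]).round(4)
# flap top corners, cover top corners via two views
for nm,a,b in(("flapL",(226,240.5),(301.5,265)),("flapR",(302.5,251),(335.5,226.5)),("covL",(222,163.5),(230.5,226)),("covR",(317.5,173),(283,184.5))):
    p,g=tri(ray("top",a),ray("side",b)); print(nm,p.round(3),L(p),g.round(4))
np.savez("car.npz",o=o,yaw=yaw)
print(get_calibration("wrist"))
```

```text
[[0.599 0.183 0.062]
 [0.58  0.018 0.062]
 [0.45  0.035 0.062]
 [0.473 0.202 0.062]]
sides [np.float64(0.167), np.float64(0.131), np.float64(0.17), np.float64(0.127)]
yaw -0.1391707699562048 -0.128117203301429
centre [0.52548517 0.10947474 0.        ]
near-left proj side [306.64230688 302.20366643] meas (303,302) far-left [249.10597433 283.98198977] (250,287)
flapL [0.485 0.193 0.142] [-0.0516  0.0772  0.1423] 0.0001
flapR [0.461 0.044 0.141] [-0.0549 -0.0731  0.1411] 0.0034
covL [0.626 0.188 0.198] [0.0892 0.0915 0.1979] 0.0022
covR [0.596 0.008 0.199] [ 0.0836 -0.0911  0.199 ] 0.0095
{'K': array([[417.26027145,   0.        , 329.57288803],
       [  0.        , 417.26027145, 240.24198414],
       [  0.        ,   0.        ,   1.        ]]), 'origin': array([ 0.29259339, -0.50073386,  0.37275033]), 'orientation': array([ 0.13679743,  0.81746859, -0.55162031, -0.09352323])}
```

```bash
cat >> h.py <<'E'
def car():
    d=np.load("car.npz"); y=float(d["yaw"]); e=np.array([np.cos(y),np.sin(y),0]); return d["o"],np.c_[e,[-e[1],e[0],0],[0,0,1]],y
def tip():  # tip position in carrier frame
    s=get_obs(); o,C,y=car(); q=s["eef_rot"]; M=R.from_quat([*q[1:],q[0]]).as_matrix()
    print("t",round(s["time_s"],2),"tip local mm",((C.T@(s["eef_pos"]+.173*M[:,2]-o))*1e3).round(1),"F local",(C.T@s["wrist_force"]).round(2),"open",round(s["opening"],3),"q",s["q"].round(2)); return s,M
def rows(wps,yaw=None):
    s,M=tip(); o,C,y=car(); p0=s["eef_pos"]+.173*M[:,2]
    ps=np.arctan2(M[1,0],M[0,0]); t=0 if yaw is None else -(yaw-ps)/(np.pi/2)
    print("turn",round(t,3))
    for w in wps: print(w,"->",(M.T@(o+C@np.array(w)-p0)/.25).round(3))
E
python3 - <<'E'
from h import *
o,C,y=car()
rows([(-.15,-.3,.231),(-.09,0,.231),(-.09,0,.13)],y+np.pi/2)
for z in(0,.1,.2,.3): print(z,onz("top",(270,122),z).round(3))
print("strip",onz("top",(275,150),.03))
E
```

```text
t 0.1 tip local mm [-222.9 -677.8  230.9] F local [-1.19  0.01  0.05] open 1.003 q [-1.39  0.18  1.61 -0.    1.35 -0.21]
turn -0.672
(-0.15, -0.3, 0.231) -> [ 0.999 -1.171  0.002]
(-0.09, 0, 0.231) -> [ 1.8   -2.097  0.003]
(-0.09, 0, 0.13) -> [ 1.8   -2.096  0.407]
0 [0.76  0.116 0.   ]
0.1 [0.73  0.106 0.1  ]
0.2 [0.701 0.096 0.2  ]
0.3 [0.671 0.086 0.3  ]
strip [0.68868232 0.10344321 0.03      ]
```

>>> drive_tool(increments=[[[0.1,-0.12,0],0],[[0.2,-0.24,0],0],[[0.32,-0.37,0],0],[[0.44,-0.51,0],0],[[0.56,-0.65,0],0],[[0.68,-0.79,0],0],[[0.8,-0.92,0],0],[[0.85,-1.0,0],0]], claw=1)

```text
time_s: 1.1
eef_pos: [0.3188, -0.2201, 0.4044]
eef_rot: [-0.0, 0.982, 0.191, 0.0]
wrist_force: [0.2, -0.8, 0.4]
opening: -0.002
```

>>> drive_tool(increments=[[[0.1,-0.12,0],-0.1],[[0.22,-0.24,0],-0.2],[[0.34,-0.37,0],-0.3],[[0.46,-0.5,0],-0.4],[[0.58,-0.63,0],-0.5],[[0.7,-0.77,0],-0.6],[[0.75,-0.9,0],-0.67],[[0.75,-0.9,0],-0.67]])

```text
time_s: 2.1
eef_pos: [0.408, 0.0585, 0.4043]
eef_rot: [-0.001, 0.752, 0.659, -0.0]
wrist_force: [-0.5, -0.3, 0.5]
opening: 0.005
```

Run:
```python
from h import *
o,C,y=car()
rows([(-.09,0,.22),(-.09,0,.13)],y+np.pi/2)
w=camera("side"); cv2.imwrite("pics/s1.png",w)
```

```text
t 2.1 tip local mm [-109.9  -66.1  231.3] F local [-0.43 -0.4   0.51] open 0.005 q [-0.15 -0.21  1.99  0.    1.36 -0.02]
turn 0.001
(-0.09, 0, 0.22) -> [0.264 0.08  0.045]
(-0.09, 0, 0.13) -> [0.264 0.08  0.405]
```

View pics/s1.png

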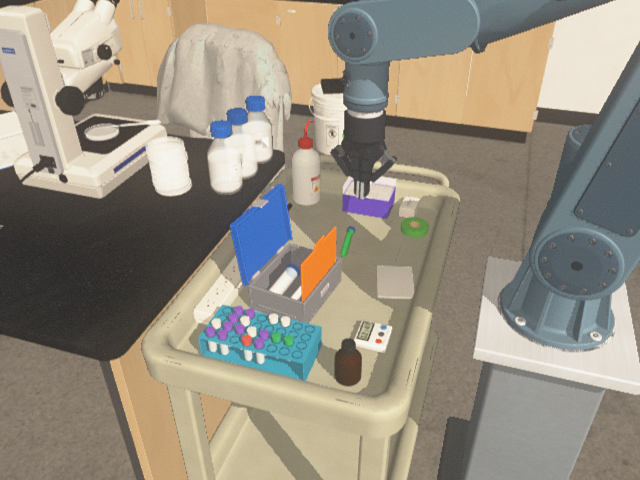

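>>> drive_tool(increments=[[[0.1,0.0,0],0],[[0.2,0.0,0],0],[[0.26,0.04,0.05],0],[[0.26,0.08,0.15],0],[[0.26,0.08,0.25],0],[[0.26,0.08,0.35],0],[[0.26,0.08,0.4],0],[[0.26,0.08,0.4],0]])

```text
time_s: 3.15
eef_pos: [0.4369, 0.1177, 0.3041]
eef_rot: [-0.001, 0.754, 0.657, -0.001]
wrist_force: [0.4, -0.0, 0.2]
opening: 0.001
```

Run:
```python
from h import *
# block front-bottom corner along plate face, block half 14.5 mm, press-in 6 mm
w=[]
for th,r in zip([1.4,1.25,1.1,.95,.8,.65,.5,.35,.2,.1,0,-.05],[.084,.083,.081,.08,.078,.075,.072,.068,.062,.056,.05,.05]):
    x=-.054+r*np.cos(th)-.002*np.sin(th)-.0145; z=.048+r*np.sin(th)+.002*np.cos(th); w.append((round(x,4),0,round(z,4)))
rows(w)
print("tip px",proj("side",car()[0]+car()[1]@[-.09,0,.13]))
cv2.imwrite("pics/s2.png",cv2.resize(camera("side")[150:330,200:400],None,fx=3,fy=3))
```

```text
t 3.15 tip local mm [-89.2  -3.7 131.1] F local [0.38 0.05 0.18] open 0.001 q [-0.    0.03  2.   -0.    1.12  0.14]
turn 0
(np.float64(-0.0562), 0, np.float64(0.1311)) -> [ 0.015  0.132 -0.   ]
(np.float64(-0.0442), 0, np.float64(0.1274)) -> [0.016 0.18  0.014]
(np.float64(-0.0335), 0, np.float64(0.1211)) -> [0.016 0.223 0.04 ]
(np.float64(-0.0236), 0, np.float64(0.1142)) -> [0.016 0.262 0.067]
(np.float64(-0.0156), 0, np.float64(0.1053)) -> [0.016 0.295 0.103]
(np.float64(-0.01), 0, np.float64(0.095)) -> [0.016 0.317 0.144]
(np.float64(-0.0063), 0, np.float64(0.0843)) -> [0.016 0.332 0.187]
(np.float64(-0.0053), 0, np.float64(0.0732)) -> [0.016 0.336 0.231]
(np.float64(-0.0081), 0, np.float64(0.0623)) -> [0.016 0.325 0.275]
(np.float64(-0.013), 0, np.float64(0.0556)) -> [0.016 0.305 0.301]
(np.float64(-0.0185), 0, np.float64(0.05)) -> [0.016 0.283 0.324]
(np.float64(-0.0185), 0, np.float64(0.0475)) -> [0.016 0.283 0.334]
tip px [337.08507649 253.80272   ]
```

View pics/s2.png

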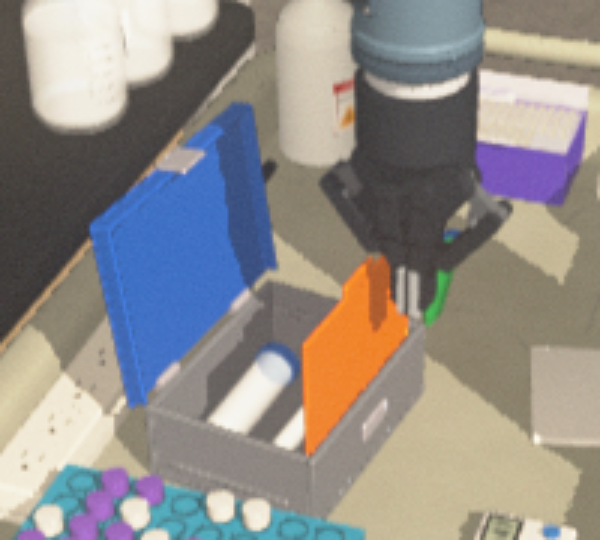

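The fingers stand just robot-side of the flap (tip near crop (408,318)), clear of everything. I'll push the flap over along its arc.

>>> drive_tool(increments=[[[0.015,0.07,0],0],[[0.015,0.13,0],0],[[0.015,0.18,0.015],0],[[0.015,0.225,0.04],0],[[0.015,0.262,0.067],0],[[0.015,0.295,0.1],0],[[0.015,0.32,0.145],0],[[0.015,0.32,0.145],0]])

```text
time_s: 4.2
eef_pos: [0.5165, 0.1111, 0.267]
eef_rot: [-0.001, 0.753, 0.658, -0.001]
wrist_force: [0.0, -1.3, -0.4]
opening: -0.002
```

>>> drive_tool(increments=[[[0,0.008,0.02],0],[[0,0.015,0.042],0],[[0,0.017,0.086],0],[[0,0.007,0.13],0],[[0,-0.013,0.156],0],[[0,-0.035,0.18],0],[[0,-0.035,0.188],0],[[0,-0.035,0.188],0]])

```text
time_s: 5.2
eef_pos: [0.5082, 0.1125, 0.2233]
eef_rot: [0.0, 0.753, 0.658, 0.0]
wrist_force: [-6.8, -1.7, 16.8]
opening: -0.001
```

Run:
```python
from h import *
tip()
cv2.imwrite("pics/s3.png",cv2.resize(camera("side")[150:330,200:400],None,fx=3,fy=3))
```

```text
t 5.2 tip local mm [-17.4   0.7  50.3] F local [-6.5  -2.59 16.82] open -0.001 q [-0.01  0.31  1.87 -0.    0.97  0.13]
```

View pics/s3.png

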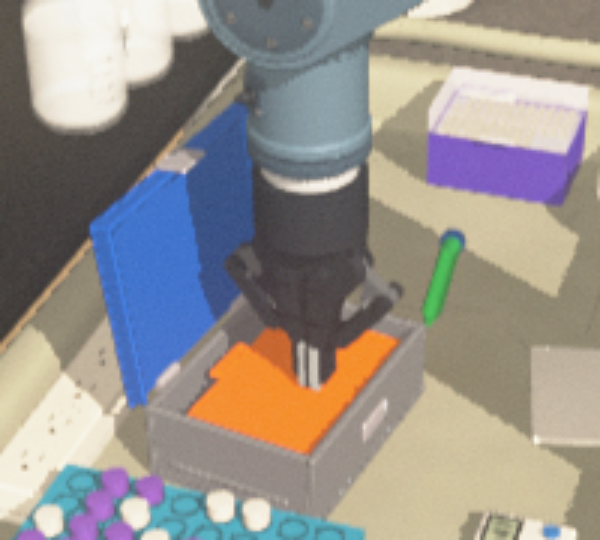

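The flap lies flat: tip at 50.3 mm with 17 N of reaction, and the orange plate sits inside the rim. Now up and over behind the cover.

>>> drive_tool(increments=[[[0,0,-0.1],0],[[0,0,-0.25],0],[[0,0,-0.4],0],[[0,0,-0.55],0],[[0,0,-0.7],0],[[0,0,-0.82],0],[[0,0,-0.82],0],[[0,0,-0.82],0]])

```text
time_s: 6.25
eef_pos: [0.5076, 0.1125, 0.4252]
eef_rot: [-0.001, 0.753, 0.658, -0.001]
wrist_force: [0.0, 0.9, -0.4]
opening: 0.0
```

>>> drive_tool(increments=[[[0,0.1,0],0],[[0,0.22,0],0],[[0,0.34,0],0],[[0,0.46,0],0],[[0,0.56,0],0],[[0,0.62,0],0],[[0,0.62,0],0],[[0,0.62,0],0]])

```text
time_s: 7.25
eef_pos: [0.6611, 0.0916, 0.425]
eef_rot: [-0.001, 0.753, 0.658, -0.001]
wrist_force: [-0.0, -0.2, -0.4]
opening: 0.002
```

Run:
```python
from h import *
w=[(.135,0,.18)]
# near-bottom corner of the block follows the outer face
for th,r in zip([1.6,1.45,1.3,1.15,1.0,.85,.7,.55,.4,.25,.1,0,-.04],[.118,.118,.117,.116,.115,.113,.111,.108,.105,.102,.1,.098,.098]):
    x=.069-r*np.cos(th)+.005*np.sin(th)+.0145; z=.062+r*np.sin(th)+.005*np.cos(th); w.append((float(round(x,4)),0,float(round(z,4))))
rows(w)
t=camera("top"); cv2.imwrite("pics/t4.png",t)
s=camera("side"); cv2.imwrite("pics/s4.png",cv2.resize(s[100:330,180:400],None,fx=2.5,fy=2.5))
h=cv2.cvtColor(t,cv2.COLOR_BGR2HSV); m=cv2.inRange(h,(5,150,120),(18,255,255)); m[:, :200]=0;m[:,345:]=0
print(cv2.boundingRect(cv2.findNonZero(m)))
```

```text
t 7.25 tip local mm [1.363e+02 2.000e-01 2.520e+02] F local [ 0.01 -0.16 -0.35] open 0.002 q [-0.04  0.37  1.33  0.    1.44  0.1 ]
turn 0
(0.135, 0, 0.18) -> [-0.001 -0.004  0.288]
(0.0919, 0, 0.1798) -> [-0.001 -0.177  0.289]
(0.0742, 0, 0.1797) -> [-0.001 -0.248  0.29 ]
(0.057, 0, 0.1761) -> [-0.002 -0.316  0.304]
(0.0407, 0, 0.1699) -> [-0.002 -0.382  0.329]
(0.0256, 0, 0.1615) -> [-0.002 -0.442  0.363]
(0.0127, 0, 0.1502) -> [-0.002 -0.493  0.408]
(0.0018, 0, 0.1373) -> [-0.002 -0.537  0.46 ]
(-0.006, 0, 0.1227) -> [-0.002 -0.568  0.519]
(-0.0113, 0, 0.1075) -> [-0.002 -0.589  0.579]
(-0.0141, 0, 0.0921) -> [-0.002 -0.6    0.641]
(-0.0155, 0, 0.077) -> [-0.002 -0.605  0.701]
(-0.0145, 0, 0.067) -> [-0.002 -0.601  0.741]
(-0.0146, 0, 0.0631) -> [-0.002 -0.602  0.757]
(279, 154, 51, 97)
```

View pics/s4.png

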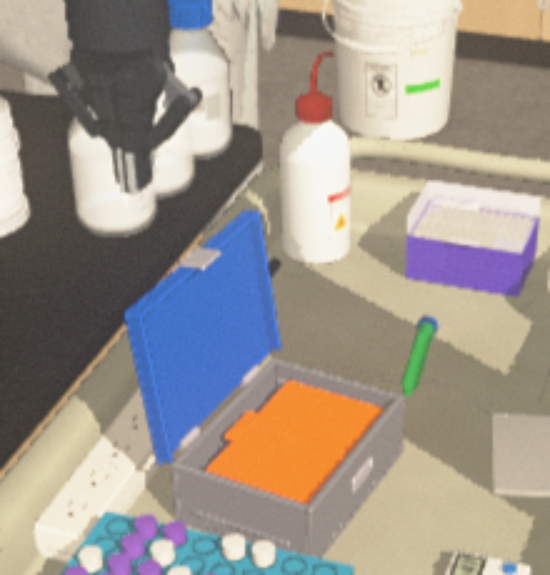

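The flap stays flat (crop (300,440)) and the cover still stands. The fingers are clear behind it, so I lower them and push the cover over along its arc.

>>> drive_tool(increments=[[[0,0,0.08],0],[[0,0,0.16],0],[[0,0,0.24],0],[[0,0,0.288],0],[[0,-0.05,0.288],0],[[0,-0.1,0.288],0],[[0,-0.1,0.288],0],[[0,-0.1,0.288],0]])

```text
time_s: 8.35
eef_pos: [0.6371, 0.0949, 0.3556]
eef_rot: [0.001, 0.753, 0.658, 0.001]
wrist_force: [0.2, -0.1, 0.6]
opening: 0.001
```

>>> drive_tool(increments=[[[0,-0.04,0],0],[[0,-0.08,0],0],[[0,-0.115,0],0],[[0,-0.148,0.002],0],[[0,-0.182,0.008],0],[[0,-0.216,0.016],0],[[0,-0.216,0.016],0],[[0,-0.216,0.016],0]])

```text
time_s: 9.35
eef_pos: [0.5834, 0.1021, 0.3502]
eef_rot: [-0.0, 0.753, 0.658, -0.0]
wrist_force: [-0.2, -0.2, -1.0]
opening: -0.002
```

Run:
```python
from h import *
tip()
cv2.imwrite("pics/s5.png",cv2.resize(camera("side")[100:330,180:400],None,fx=2.5,fy=2.5))
```

```text
t 9.35 tip local mm [ 58.2   0.4 177.2] F local [-0.15 -0.18 -0.95] open -0.002 q [-0.03  0.27  1.61 -0.    1.26  0.11]
```

View pics/s5.png

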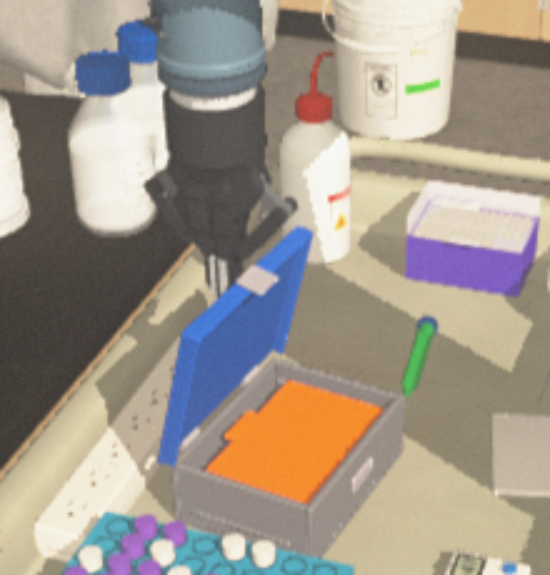

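The cover follows and is now at about 1.3 rad. I'll finish the arc and press.

>>> drive_tool(increments=[[[0,-0.035,0.012],0],[[0,-0.066,0.025],0],[[0,-0.097,0.042],0],[[0,-0.126,0.06],0],[[0,-0.152,0.082],0],[[0,-0.177,0.104],0],[[0,-0.2,0.13],0],[[0,-0.221,0.156],0]])

```text
time_s: 10.4
eef_pos: [0.5283, 0.1097, 0.3109]
eef_rot: [-0.0, 0.753, 0.658, -0.0]
wrist_force: [0.4, -0.4, 1.2]
opening: 0.0
```

>>> drive_tool(increments=[[[0,-0.031,0.059],0],[[0,-0.045,0.09],0],[[0,-0.052,0.119],0],[[0,-0.06,0.15],0],[[0,-0.066,0.181],0],[[0,-0.068,0.21],0],[[0,-0.068,0.241],0],[[0,-0.068,0.26],0]])

```text
time_s: 11.4
eef_pos: [0.5117, 0.1119, 0.2458]
eef_rot: [-0.0, 0.753, 0.658, -0.0]
wrist_force: [-0.5, 1.0, 0.3]
opening: -0.0
```

>>> drive_tool(increments=[[[0,0,0.01],0],[[0,0,0.021],0],[[0,0,0.03],0],[[0,0,0.037],0],[[0,0,0.04],0],[[0,0,0.04],0],[[0,0,0.04],0],[[0,0,0.04],0]])

```text
time_s: 12.4
eef_pos: [0.5122, 0.112, 0.24]
eef_rot: [0.0, 0.753, 0.658, -0.0]
wrist_force: [-15.1, -1.0, 31.5]
opening: 0.0
```

Run:
```python
from h import *
tip()
```

```text
t 12.4 tip local mm [-13.5   0.7  67. ] F local [-14.81  -2.97  31.47] open 0.0 q [-0.01  0.28  1.85 -0.    1.    0.12]
```

Contact at tip height 67.0 mm with 31 N: exactly the shut height. I'll back off straight up and check.

>>> drive_tool(increments=[[[0,0,-0.05],0],[[0,0,-0.15],0],[[0,0,-0.3],0],[[0,0,-0.45],0],[[0,-0.1,-0.6],0],[[0,-0.25,-0.7],0],[[0,-0.4,-0.7],0],[[0,-0.5,-0.7],0]])

```text
time_s: 13.4
eef_pos: [0.3866, 0.129, 0.4119]
eef_rot: [0.0, 0.753, 0.658, 0.001]
wrist_force: [0.6, -0.5, 1.2]
opening: -0.005
```

Run:
```python
from h import *
tip()
t=camera("top");s=camera("side")
cv2.imwrite("pics/e.png",np.hstack([t[130:370,130:530],s[180:420,140:460]]))
for n,i in(("top",t),("side",s)):
    h=cv2.cvtColor(i,cv2.COLOR_BGR2HSV); m=cv2.inRange(h,(105,150,60),(122,255,255))
    for k in cv2.findContours(m,0,2)[0]:
        if cv2.contourArea(k)>800: print(n,cv2.approxPolyDP(k,2.5,True)[:,0].tolist())
o,C,_=car()
for a,b in((-.073,.091),(-.073,-.091),(.069,-.091),(.069,.091)):
    P=o+C@[a,b,.067]; print("shut corner",a,b,proj("top",P).round(0),proj("side",P).round(0))
```

```text
t 13.4 tip local mm [-140.     1.   238.9] F local [ 0.68 -0.41  1.18] open -0.005 q [ 0.03 -0.23  1.99  0.    1.38  0.16]
top [[233, 188], [226, 251], [262, 250], [270, 256], [309, 259], [316, 196]]
side [[288, 241], [246, 285], [248, 290], [251, 287], [252, 291], [256, 289], [263, 295], [307, 309], [345, 256]]
shut corner -0.073 0.091 [225. 253.] [309. 303.]
shut corner -0.073 -0.091 [312. 262.] [347. 253.]
shut corner 0.069 -0.091 [319. 195.] [289. 237.]
shut corner 0.069 0.091 [233. 186.] [246. 283.]
```

View pics/e.png

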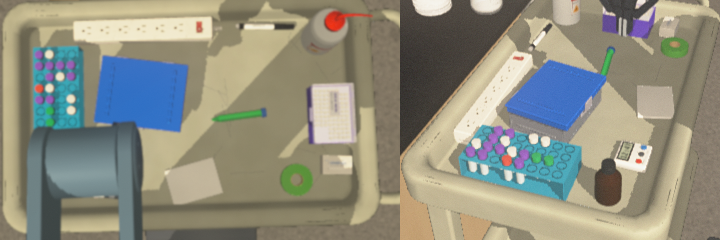

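The cover lies flat on the carrier, with corners within a few px of the predicted shut position. Nothing else has moved and the arm is clear.

```bash
python3 -c "
from bench import *
print(hand_in())"
```

```text
the job is handed in; nothing more can be done
None
```

The carrier is ready to travel: I pushed the orange flap flat, then swung the blue cover over and pressed it shut. I handed the job in at about 13.5 s of the 58 s allowed.

- **Flap:** the fingertips stopped at 50.3 mm (given height 50 mm) with 17 N of upward reaction. It still lay flat in the next picture, before I touched the cover.
- **Cover:** the fingertips stopped at 67.0 mm (given shut height 67 mm) with 31 N of upward reaction. After backing off, the cover's corners were within 3 px of the predicted shut position in the top view and about 6 px in the side view. The measured carrier corners had differed by a similar amount from the start.
- **Surroundings:** the bottle, tape, timer, marker, card box and green look-alike appear unmoved by eye, and the gripper was clear, with only about 1 N on the wrist sensor.
- **Not checked:** the tubes are hidden under the flap and cover, so I could not see them at the end. The flap reached full depth without obstruction.

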